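Mix a flask of touch-up enamel on the press-to-run mixer

ROBOT

A 6-joint arm with a two-finger parallel gripper is mounted at the origin on the work surface. World frame = base frame: x ahead of the robot, y to its left, z up, the work surface at z = 0. Lengths are in m, angles in degrees, forces in N, time in s.
With the tool pointing down it reaches from about 0.3 to 0.75 m from the base axis. Payload 8.5 kg.
Tool frame: the origin (TCP) lies midway between the tips of the shut fingers; the grasp point (between the pads) lies env.tcp_to_grasp behind it (env.tcp_to_grasp is the distance from the TCP to the grasp point, in m); z points along the fingers, y is the line along which they close (so a half turn about z gives the same grasp; the last joint's range is limited). The gripper opens to 85 mm and grips with 20 to 120 N. Pads are 22 mm wide; open, the fingers measure 114 mm over their backs; the gripper's body (76 mm by 85 mm) begins 54 mm behind the grasp point. The pads swing forward as they close: fully open they stand 13 mm farther back than shut.
Start: joints at [63.925, 21.807, 74.336, -0, 83.858, -12.336], TCP at [0.131, 0.534, 0.231] pointing down, gripper open.
Joint ranges: [-178.18, 178.18], [-50.72, 133.34], [12.68, 142.11], [-81.47, 261.47], [9.98, 163.14], [-165.26, 165.26]. Speed limits (degrees/s): [136.94, 136.94, 180, 180, 180, 180].

INTERFACE

Orientations are given as a 3x3 rotation matrix whose columns are the frame's x, y, z axes.
In Python, from rig import observe, optics, job, env gives the robot as it stands. The module is installed in compiled form; this text tells all that it offers.
- The arm moves only by the shell command python3 -m jog 'ROWS' [FORCE]. ROWS is JSON, a list of rows, each a list of 7 numbers: the turn, a rotation vector about the tool's x, y, z in rad, then the shift along the tool's x, y, z in m, then the opening in per cent of the stroke, from 0 (shut) to 100 (fully open). A call has 1 to 10 rows; each row shifts and turns the commanded pose from where the row before left it, along the tool's axes as they then stand; what a row does not reach is not made up. A row lasts 1/8 s, in which the tool goes at most 62.5 mm and 10.7 degrees, less where a joint would pass 70% of its speed; a pose out of reach is approached as far as the arm can. A call is refused whole if a number of a shift passes 0.0625 or a number of a turn 0.188, either way. A call with a gripper value outside its range is refused whole. The fingers move at their own pace and stop on an object; FORCE is the grip in N (left out, the last holds). Time passes only in rows, so rows that do not move let the fingers close. It gives the time, the measured TCP pose, the force, the opening and the grip force at its end, in the units of the state.
- observe(): the state, without advancing time (a new reading comes with each control period).
- optics.get_image(name): name is "side" or "top"; returns a dict with "pixels" (384x512x3 uint8, red, green, blue), "mtx" (3x3 intrinsics, pixels), "rvec" (rotation vector, rad) and "tvec" (3), from world to camera coordinates, as OpenCV has them. Camera axes: x right, y down, z forward; pixel columns grow to the right and rows downward; lengths in m; the calibration is good to about 2 mm. A picture is of the moment at which its call begins. There is no depth.
- job.close_job(): hands the job in; it is judged then, once.
The state is a dict: "time_s": time; "q": joint angles; "qvel": joint speeds; "joint_efforts": joint torques, N m; "position": TCP position; "tool_rot": TCP orientation; "ft_force": force on the tool from outside, world axes, zero at the start; "wrist_torque": the same for the moment, N m; "grip_width": finger opening in m; "gripper_force": force on a finger pad.
Only numpy, scipy, OpenCV 4.12 (cv2) and the standard library are available. Lean on these libraries where they do the work, as an engineer would, in place of code of your own. Each camera call takes 0.05 s, during which the arm holds its last target. There are 200 camera calls.

TASK

Mix the touch-up enamel for the machine's casing: switch the bench mixer on by pressing the raised front end of its power rocker down, then take the round-bellied flask by its cap, seat it upright in the ring cradle on top of the mixer and push it down against the spring as far as the head goes. Finish while still gripping the flask and holding it pressed down; do not ram or tip it, and leave the rest of the desk as it is.

Things in the scene. Friction and masses are not known exactly. Their poses are not given: they have to be found in the camera images.
- flask: Round-bellied closed amber glass flask standing on the desk, about 160 g. Belly: 60 mm sphere centred 30.5 mm above the underside, flat foot 32 mm in diameter; neck 22 mm; ribbed black cap 29 mm in diameter, 75 to 103 mm above the underside. Origin: centre of the underside, z up along the neck. A 40 N grip on the cap carries the push without slipping.
- mixer: Grey bench mixer, fixed, 165 mm (x) by 125 mm (y). Origin: centre of its underside on the desk; its -x end is the front, facing the robot, turned up to 0.35 rad. Front deck 65 mm deep, top at 60 mm; motor housing behind, top at 88 mm. On the deck: power rocker on the +y half, fixed speed dial (28 mm wide, 13 high) at x -50, y -30. Axis of the sprung head at x +30, y 0.
- cradle (a point): Centre of the ring cradle's top rim, on the mixer's sprung head, 126 mm above the desk when up; axes as the mixer's; moves down with the head. Level rubber ring, 74 mm outside, hole 48 mm wide and 16 mm deep. The flask's belly rests on the hole's upper edge: seated, its underside lies about 12.5 mm below this point.
- cup_head (a joint): Sprung head of the mixer: 0 up, 0.010 (m) pressed down to its stop. Moves straight down; about 5 N starts it and about 13 N (together with the flask's own weight) holds it at the stop; the flask's weight alone does not move it; springs back when let go.
- power_rocker (a joint): Power rocker of the mixer, 36 mm long along the mixer's x, 24 mm wide, dished (two flat halves meeting in a shallow V over the pivot at its middle): near 0 off (front half raised, back half level), 0.4 (rad) on (front half level, back half raised). It stays where it is left; about 2.5 N on the front end moves it.
- rocker_front (a point): Point on the top of the rocker's front half, 13 mm in front of its pivot (mixer -x direction), about 74 mm above the desk when off and 69 mm when fully on (front half then level). Press straight down here.
- straight_bottle: Bystander: straight-sided amber bottle with the same kind of cap, 44 mm diameter, 102 mm tall, standing. Origin: centre of the underside.
- oiler: Bystander: white oil bottle with a pointed spout, 40 mm diameter, 118 mm tall, standing. Origin: centre of the underside.
- screwdriver: Bystander: screwdriver lying on the desk, 200 mm long. Origin: at its middle, on the underside.
- thread_spool: Bystander: spool of thread, 36 mm diameter, 46 mm tall, standing. Origin: centre of the underside.
- screw_dish: Bystander: round steel dish of screws, 100 mm diameter, 20 mm high. Origin: centre of the underside.
- handwheel: Bystander: white handwheel off a machine, 56 mm diameter, 24 mm high, lying flat. Origin: centre of the underside.
- pliers: Bystander: pliers lying flat, 140 mm long, 14 mm high. Origin: at the joint, on the underside.
Mind the look-alikes: they are no part of the job. Leave any green or turquoise look-alike of the flask alone.

How it is judged:
By the outcome, as a careful person would: the job done as asked, in the order asked, and still so for the second after the job is handed in, while the arm keeps its last pose, push and grip.
It also fails if it takes over 51 s, if anything falls off the work surface, if the arm or the gripper's body presses on something with over 40 N, if the wrist force passes 120 N, or if a joint passes its speed limit or range.

## Working session

There is one attempt and no reset: what is moved stays moved. The work goes in short steps, Python scripts to look and compute and a shell command to move; the robot and the scene stay as the last step left them, time stands still between calls to the robot, and variables do not carry over. Pictures are saved under pics/ and viewed, at most 10 in all, crops included, and the job is handed in when it is done.

```bash
mkdir -p pics; python3 - <<'E'
from rig import observe, optics, env
import cv2,numpy as np
s=observe();print({k:np.round(v,3).tolist() for k,v in s.items()},env.tcp_to_grasp)
for n in("side","top"):
    d=optics.get_image(n);cv2.imwrite(f"pics/{n}0.png",d["pixels"][:,:,::-1]);np.savez(f"{n}0.npz",**d)
    R=cv2.Rodrigues(np.array(d["rvec"]))[0];print(n,d["mtx"],-R.T@np.ravel(d["tvec"]),R)
E
```

```text
{'time_s': 0.0, 'q': [63.924, 21.841, 74.386, 0.001, 83.857, -12.336], 'qvel': [-0.088, 0.007, 0.051, -0.03, -0.014, -0.043], 'joint_efforts': [0.0, -44.846, -23.128, -0.0, 0.005, -0.0], 'position': [0.131, 0.534, 0.231], 'tool_rot': [[-0.971, 0.238, -0.001], [0.238, 0.971, -0.001], [0.0, -0.001, -1.0]], 'ft_force': [-0.222, 0.507, -0.022], 'wrist_torque': [0.009, -0.033, -0.033], 'gripper_force': 0.0, 'grip_width': 0.085} 0.0187
side [[368.98533592   0.         259.95119352]
 [  0.         368.98533592 194.81574023]
 [  0.           0.           1.        ]] [0.23975057 0.47614392 0.8677562 ] [[-0.83047041 -0.5568458   0.0155452 ]
 [-0.45312598  0.6590261  -0.60030114]
 [ 0.32403048 -0.50557626 -0.79962297]]
top [[394.08396168   0.         258.11367548]
 [  0.         394.08396168 189.39295154]
 [  0.           0.           1.        ]] [ 0.39292159 -0.02823959  1.27952716] [[-0.02817449 -0.99955316 -0.0099843 ]
 [-0.98796309  0.02936487 -0.15187703]
 [ 0.15210236  0.00558506 -0.98834897]]
```

View pics/side0.png

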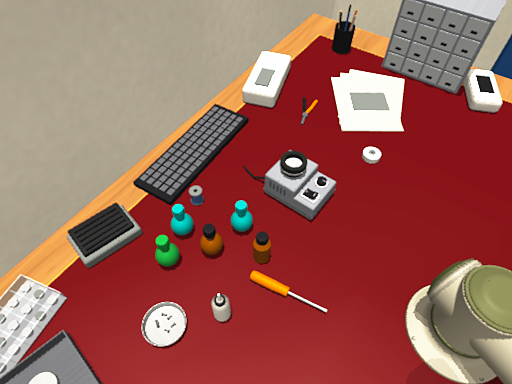

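View pics/top0.png

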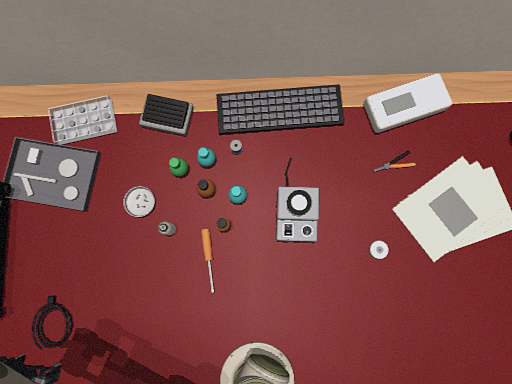

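Side view candidates: round amber flask (211,240), straight amber bottle (262,247), green flask (167,252), and turquoise flasks (181,220) and (241,217). By the description I choose the round amber one at side (211,240), top (206,188). The mixer is at side (300,183), top (298,213). Next is a close crop to check.

```bash
python3 - <<'E'
import cv2,numpy as np
s=cv2.imread("pics/side0.png");t=cv2.imread("pics/top0.png")
a=cv2.resize(s[140:270,150:350],None,fx=4,fy=4,interpolation=cv2.INTER_CUBIC)
cv2.imwrite("pics/c_side.png",a)
b=cv2.resize(t[140:250,160:330],None,fx=4.5,fy=4.5,interpolation=cv2.INTER_CUBIC)
cv2.imwrite("pics/c_top.png",b)
E
```

```text
(no output)
```

View pics/c_side.png

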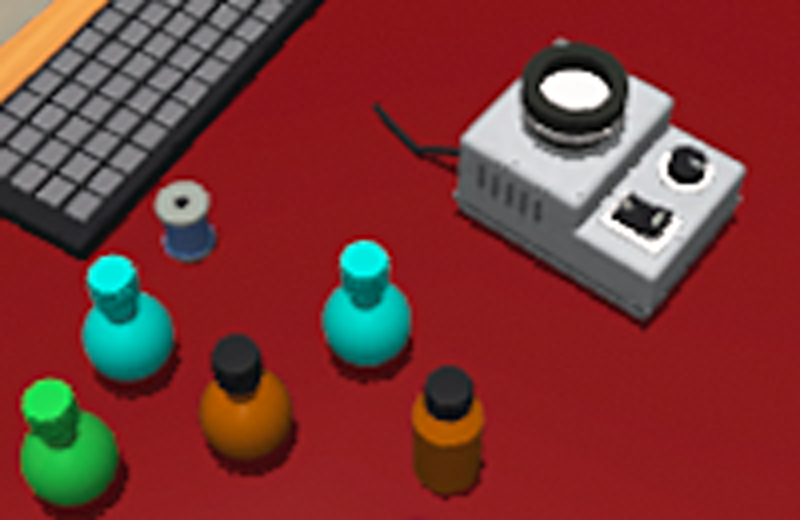

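View pics/c_top.png

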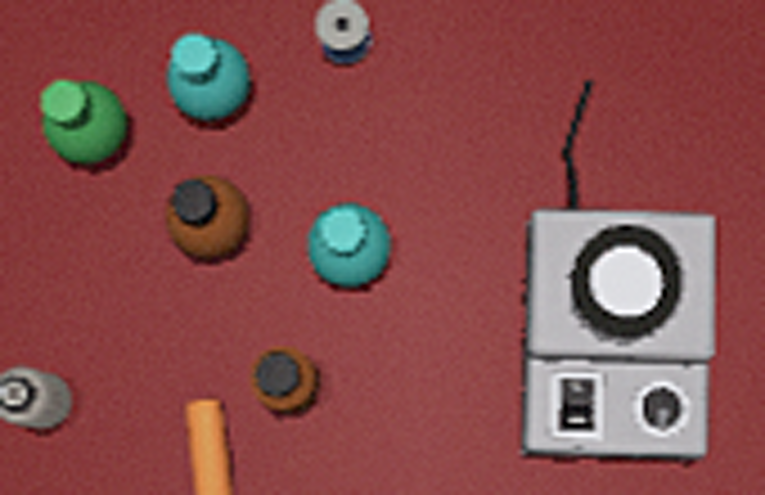

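The crop confirms it: at crop (245,405) there is a round amber belly with a black cap, while the straight bottle is at (448,430). In the top crop the mixer's rocker is at (577,404) and the dial at (661,408). The ring is at (627,282). Measuring now.

```bash
cat > h.py <<'E'
import cv2,numpy as np
from rig import observe, optics
def ray(d,uv):
    R=cv2.Rodrigues(np.array(d["rvec"]))[0];t=np.ravel(d["tvec"])
    v=R.T@np.linalg.inv(d["mtx"])@np.r_[uv,1.];return -R.T@t,v/np.linalg.norm(v)
def onz(d,uv,z):
    o,v=ray(d,uv);return (o+v*(z-o[2])/v[2])[:2]
def tri(d1,u1,d2,u2):
    A=[];b=[]
    for d,u in((d1,u1),(d2,u2)):
        o,v=ray(d,u);P=np.eye(3)-np.outer(v,v);A.append(P);b.append(P@o)
    return np.linalg.lstsq(np.vstack(A),np.hstack(b),rcond=None)[0]
def blob(m,box):
    x0,y0,x1,y1=box;z=np.zeros(m.shape,np.uint8);z[y0:y1,x0:x1]=m[y0:y1,x0:x1]
    c=max(cv2.findContours(z,0,cv2.CHAIN_APPROX_NONE)[0],key=cv2.contourArea)
    return c
E
python3 - <<'E'
from h import *
S=dict(np.load("side0.npz"));T=dict(np.load("top0.npz"))
def masks(d):
    h=cv2.cvtColor(d["pixels"],cv2.COLOR_RGB2HSV).astype(int)
    return ((h[...,0]>8)&(h[...,0]<22)&(h[...,1]>120)&(h[...,2]>50)).astype(np.uint8), ((h[...,2]<80)&(h[...,1]<110)).astype(np.uint8)
boxS=dict(belly=(195,225,228,262),cap=(200,222,222,238),ring=(275,145,312,180),cap2=(252,230,272,246),rock=(300,186,322,202),dial=(314,174,330,188))
boxT=dict(belly=(194,174,218,202),cap=(194,174,215,194),ring=(283,186,316,220),cap2=(212,215,230,233),rock=(282,220,296,240),dial=(298,220,314,240))
for k,z in(("belly",.0305),("cap",.09),("ring",.118),("cap2",.09),("rock",.07),("dial",.068)):
    r=[]
    for d,B in((S,boxS),(T,boxT)):
        m=masks(d)[0 if k=="belly" else 1];c=blob(m,B[k])
        (x,y),rad=cv2.minEnclosingCircle(c)
        if k in("ring","cap","cap2"): (x,y)=cv2.boundingRect(c)[0]+(cv2.boundingRect(c)[2]-1)/2,cv2.boundingRect(c)[1]+(cv2.boundingRect(c)[3]-1)/2
        r.append(((x,y),rad,cv2.contourArea(c)))
    print(k,np.round([*r[0][0],r[0][1],*r[1][0],r[1][1]],1),"tri",tri(S,r[0][0],T,r[1][0]).round(4),"S",onz(S,r[0][0],z).round(4),"T",onz(T,r[1][0],z).round(4))
def P(x,y):return x/4.5+160-.4,y/4.5+140-.4
H=[onz(T,P(*p),.088) for p in((533,210),(715,215),(713,357),(529,355))]
D=[onz(T,P(*p),.06) for p in((527,360),(708,362),(705,458),(523,455))]
print(np.round(H,4),np.round(D,4))
for a,b in((H[0],H[1]),(H[3],H[2]),(D[3],D[2]),(D[0],D[1])): e=b-a;print("yaw",np.arctan2(e[0],-e[1]),np.hypot(*e))
for a,b in((H[2],H[1]),(H[3],H[0])): e=b-a;print("yawx",np.arctan2(e[1],e[0]),np.hypot(*e))
for p in((577,404),(577,392),(577,425),(661,408)):print(onz(T,P(*p),.07).round(4))
E
```

```text
belly [211.  242.7  11.6 205.7 187.8   8.9] tri [0.5957 0.1472 0.0322] S [0.5971 0.1468] T [0.5954 0.1471]
cap [208.5 230.5   7.  202.5 184.5   4.8] tri [0.596  0.1481 0.0935] S [0.598  0.1467] T [0.5962 0.1484]
ring [293.5 162.   13.5 298.5 202.   12.5] tri [ 0.5296 -0.1401  0.1211] S [ 0.5305 -0.1427] T [ 0.5303 -0.1403]
cap2 [262.  238.    6.5 221.  222.5   4.7] tri [0.4773 0.0926 0.0943] S [0.478  0.0903] T [0.4783 0.0933]
rock [310.  193.5   7.  288.  229.    5.8] tri [ 0.4537 -0.1094  0.0695] S [ 0.4534 -0.1091] T [ 0.4539 -0.1092]
dial [321.3 181.    4.8 306.5 230.    4. ] tri [ 0.4491 -0.1657  0.0695] S [ 0.4492 -0.167 ] T [ 0.4494 -0.1658]
[[ 0.5842 -0.0828]
 [ 0.577  -0.2062]
 [ 0.4807 -0.1999]
 [ 0.4856 -0.0765]] [[ 0.4844 -0.0762]
 [ 0.4794 -0.2003]
 [ 0.4142 -0.1949]
 [ 0.4197 -0.0712]]
yaw -0.057634265020831583 0.12360274437941478
yaw -0.039846613323362444 0.12341958801114507
yaw -0.04476571704657906 0.1238914842623917
yaw -0.039993884214919714 0.12421237698603073
yawx -0.0652886037893207 0.09654517642917529
yawx -0.06306579520720512 0.09873903355523422
[ 0.4528 -0.1087]
[ 0.4609 -0.109 ]
[ 0.4386 -0.1081]
[ 0.4485 -0.1655]
```

```bash
python3 -m jog '[[0,0,0,-0.032,-0.039,0,0],[0,0,0,-0.032,-0.039,0,0],[0,0,0,-0.032,-0.039,0,0],[0,0,0,-0.032,-0.039,0,0],[0,0,0,-0.032,-0.039,0,0],[0,0,0,-0.032,-0.039,0,0],[0,0,0,-0.032,-0.039,0,0],[0,0,0,-0.032,-0.039,0,0],[0,0,0,-0.032,-0.039,0,0],[0,0,0,-0.032,-0.039,0,0]]' 30; python3 -m jog '[[0,0,0,-0.032,-0.039,0,0],[0,0,0,-0.032,-0.039,0,0],[0,0,0,-0.032,-0.039,0,0],[0,0,0,-0.032,-0.039,0,0],[0,0,-0.094,0,0,0,0],[0,0,-0.094,0,0,0,0],[0,0,0,0,0,0,0]]'
cat >> h.py <<'E'
def to(p):
    s=observe();return np.round(np.array(s["tool_rot"]).T@(np.array(p)-s["position"]),4)
E
python3 -c "
from h import *
print(to([.438,-.1083,.09]),observe()['tool_rot'])"
```

```text
time_s: 1.35
position: [0.3491, 0.0778, 0.2313]
tool_rot: [[-0.971, 0.238, 0.0], [0.238, 0.971, 0.0], [-0.0, 0.0, -1.0]]
ft_force: [0.4, 1.2, 0.6]
grip_width: 0.0002
gripper_force: 0.0
time_s: 2.22
position: [0.436, -0.1025, 0.2311]
tool_rot: [[-0.999, 0.053, -0.001], [0.053, 0.999, 0.0], [0.001, 0.0, -1.0]]
ft_force: [-0.3, 0.8, -0.4]
grip_width: 0.0001
gripper_force: 0.0
[-0.0024 -0.0057  0.1411] [[-9.98604792e-01  5.28021604e-02 -6.33008643e-04]
 [ 5.28019666e-02  9.98604952e-01  3.19122993e-04]
 [ 6.48975949e-04  2.85253649e-04 -9.99999749e-01]]
```

```bash
python3 -m jog '[[0,0,0,-0.0024,-0.0057,0.04,0],[0,0,0,0,0,0.04,0],[0,0,0,0,0,0.04,0],[0,0,0,0,0,0.022,0],[0,0,0,0,0,0,0],[0,0,0,0,0,0,0]]'; python3 - <<'E'
from h import *
o=[]
for n,(x,y,s) in(("side",(270,140,5)),("top",(265,180,5))):
    d=optics.get_image(n)["pixels"][y:y+80,x:x+80,::-1];o.append(cv2.resize(d,None,fx=s,fy=s,interpolation=cv2.INTER_CUBIC))
cv2.imwrite("pics/p1.png",np.hstack(o))
E
```

```text
time_s: 2.98
position: [0.4387, -0.1085, 0.0902]
tool_rot: [[-0.999, 0.052, 0.001], [0.052, 0.999, -0.001], [-0.001, -0.001, -1.0]]
ft_force: [0.2, 0.1, 0.8]
grip_width: -0.0004
gripper_force: 0.0
```

View pics/p1.png

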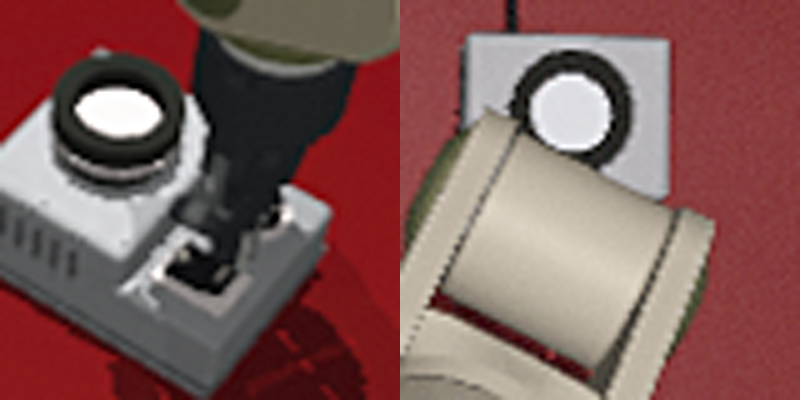

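Side crop: the finger tips, at about (215,270), stand over the rocker's front half. The ring at (118,115) is clear of the gripper. Pressing slowly.

```bash
python3 -m jog '[[0,0,0,0,0,0.007,0],[0,0,0,0,0,0.004,0],[0,0,0,0,0,0.003,0],[0,0,0,0,0,0.002,0],[0,0,0,0,0,0.002,0]]'; python3 -m jog '[[0,0,0,0,0,0.001,0],[0,0,0,0,0,0.001,0],[0,0,0,0,0,0.001,0]]';python3 -m jog '[[0,0,0,0,0,0.0005,0],[0,0,0,0,0,0,0]]'
```

```text
time_s: 3.7
position: [0.438, -0.1083, 0.0712]
tool_rot: [[-0.999, 0.052, -0.0], [0.052, 0.999, 0.0], [0.0, 0.0, -1.0]]
ft_force: [-2.2, 0.3, 2.5]
grip_width: 0.0003
gripper_force: 1.3
time_s: 4.08
position: [0.4383, -0.1084, 0.0688]
tool_rot: [[-0.999, 0.052, 0.0], [0.052, 0.999, -0.0], [-0.0, -0.0, -1.0]]
ft_force: [-6.2, 1.7, 18.8]
grip_width: 0.0003
gripper_force: 9.3
time_s: 4.32
position: [0.4383, -0.1084, 0.0688]
tool_rot: [[-0.999, 0.052, 0.001], [0.052, 0.999, -0.001], [-0.001, -0.001, -1.0]]
ft_force: [-6.1, 1.8, 16.0]
grip_width: -0.0003
gripper_force: 8.4
```

```bash
python3 -m jog '[[0,0,0,0,0,-0.005,0],[0,0,0,0,0,-0.04,0],[0,0,0,0,0,-0.045,0],[0,0,0,0,0,-0.045,0],[0,0,0,-0.024,0.044,0,70],[0,0,0,-0.024,0.044,0,70],[0,0,0,-0.024,0.044,0,70],[0,0,0,-0.024,0.044,0,70],[0,0,0,-0.024,0.044,0,70],[0,0,0,-0.024,0.044,0,70]]' 40; python3 -m jog '[[0,0,0,0,0,0,70],[0,0,0,0,0,0,70]]'; python3 - <<'E'
from h import *
print(to([.596,.1478,.068]))
o=[]
for n,(x,y,s) in(("side",(270,140,5)),("top",(260,180,5))):
    d=optics.get_image(n)["pixels"][y:y+80,x:x+80,::-1];o.append(cv2.resize(d,None,fx=s,fy=s,interpolation=cv2.INTER_CUBIC))
cv2.imwrite("pics/p2.png",np.hstack(o))
E
```

```text
time_s: 5.58
position: [0.5966, 0.1495, 0.2027]
tool_rot: [[-0.999, 0.052, 0.0], [0.052, 0.999, 0.0], [-0.0, 0.0, -1.0]]
ft_force: [0.4, -0.9, -0.1]
grip_width: 0.0599
gripper_force: 0.0
time_s: 5.82
position: [0.5956, 0.1477, 0.2025]
tool_rot: [[-0.999, 0.052, -0.0], [0.052, 0.999, -0.0], [0.0, -0.0, -1.0]]
ft_force: [0.1, -1.3, -1.8]
grip_width: 0.0598
gripper_force: 0.0
[-0.0005  0.0002  0.1345]
```

View pics/p2.png

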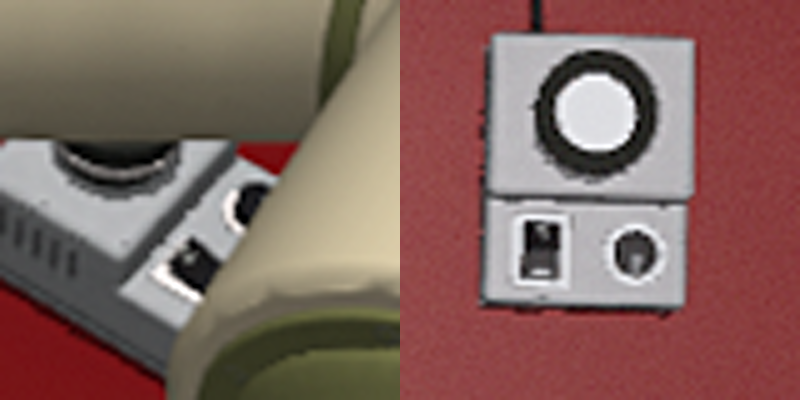

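The top crop shows the rocker at (540,250) with its shading now changed by the press. It went down to the stop at 69 mm, so it is on. Now descending on the flask's cap.

```bash
python3 -m jog '[[0,0,0,0,0,0.04,70],[0,0,0,0,0,0.04,70],[0,0,0,0,0,0.03,70],[0,0,0,0,0,0.025,70],[0,0,0,0,0,0,70],[0,0,0,0,0,0,70]]'; python3 -m jog '[[0,0,0,0,0,0,40],[0,0,0,0,0,0,32],[0,0,0,0,0,0,20],[0,0,0,0,0,0,10],[0,0,0,0,0,0,10],[0,0,0,0,0,0,10],[0,0,0,0,0,0,10]]' 40
```

```text
time_s: 6.68
position: [0.5963, 0.1474, 0.0692]
tool_rot: [[-0.999, 0.052, 0.002], [0.052, 0.999, 0.0], [-0.002, 0.0, -1.0]]
ft_force: [0.1, -1.1, -0.3]
grip_width: 0.0597
gripper_force: 0.0
time_s: 7.55
position: [0.5962, 0.1478, 0.0689]
tool_rot: [[-0.999, 0.052, 0.002], [0.052, 0.999, -0.0], [-0.002, -0.0, -1.0]]
ft_force: [0.1, -1.4, 5.7]
grip_width: 0.0282
gripper_force: 39.1
```

```bash
python3 -m jog '[[0,0,0,0,0,-0.003,10],[0,0,0,0,0,-0.01,10],[0,0,0,0,0,-0.025,10],[0,0,0,0,0,-0.04,10],[0,0,0,0,0,-0.04,10],[0,0,0,0,0,-0.03,10],[0,0,0,0,0,-0.012,10],[0,0,0,0,0,0,10]]'; python3 -m jog '[[0,0,0,0.003,-0.015,0,10],[0,0,0,0.005,-0.028,0,10],[0,0,0,0.006,-0.035,0,10],[0,0,0,0.006,-0.035,0,10],[0,0,0,0.006,-0.035,0,10],[0,0,0,0.006,-0.035,0,10],[0,0,0,0.006,-0.035,0,10],[0,0,0,0.006,-0.035,0,10],[0,0,0,0.005,-0.025,0,10],[0,0,0,0.002,-0.013,0,10]]'; python3 -m jog '[[0,0,0,0,0,0,10],[0,0,0,0,0,0,10],[0,0,0,0,0,0,10]]'; python3 - <<'E'
from h import *
print(to([.530,-.1405,.21]))
o=[]
for n,(x,y,s) in(("side",(255,110,5)),("top",(260,170,5))):
    d=optics.get_image(n);np.savez(n+"1.npz",**d);d=d["pixels"][y:y+80,x:x+80,::-1];o.append(cv2.resize(d,None,fx=s,fy=s,interpolation=cv2.INTER_CUBIC))
cv2.imwrite("pics/p3.png",np.hstack(o))
E
```

```text
time_s: 8.55
position: [0.5956, 0.1479, 0.2278]
tool_rot: [[-0.999, 0.052, 0.0], [0.052, 0.999, 0.0], [-0.0, 0.0, -1.0]]
ft_force: [-1.0, 0.6, -3.4]
grip_width: 0.0284
gripper_force: 39.6
time_s: 9.8
position: [0.5286, -0.1416, 0.2268]
tool_rot: [[-0.999, 0.054, -0.002], [0.054, 0.999, 0.001], [0.002, 0.001, -1.0]]
ft_force: [0.3, 0.4, -1.7]
grip_width: 0.0281
gripper_force: 39.7
time_s: 10.18
position: [0.5298, -0.1393, 0.2278]
tool_rot: [[-0.999, 0.051, -0.0], [0.051, 0.999, 0.0], [0.0, 0.0, -1.0]]
ft_force: [-0.0, 0.2, -2.4]
grip_width: 0.0281
gripper_force: 39.7
[-0.0002 -0.0012  0.0178]
```

View pics/p3.png

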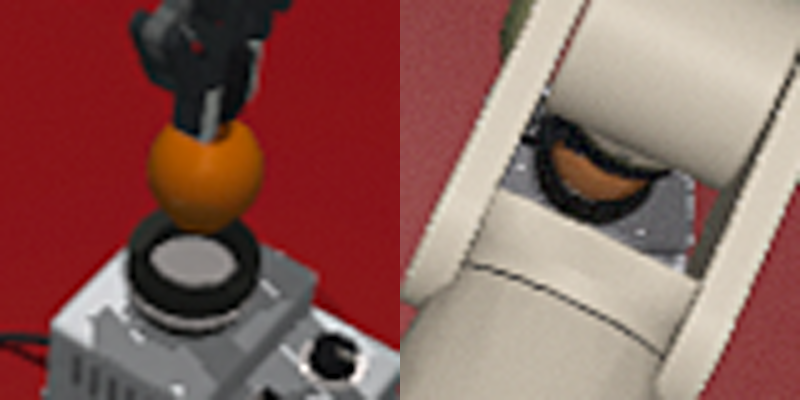

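The side crop shows the flask upright at (205,175), above the ring at (193,272). Measuring belly against ring in the same side view.

```bash
python3 - <<'E'
from h import *
S=dict(np.load("side1.npz"));S0=dict(np.load("side0.npz"))
h=cv2.cvtColor(S["pixels"],cv2.COLOR_RGB2HSV).astype(int)
m=((h[...,0]>8)&(h[...,0]<22)&(h[...,1]>120)&(h[...,2]>50)).astype(np.uint8)
c=blob(m,(270,125,325,165));(x,y),r=cv2.minEnclosingCircle(c);print(x,y,r,onz(S,(x,y),.1895))
# expected silhouette of ring at candidate centre (side view), compared with measured ring (293.5,162)
R=cv2.Rodrigues(S0["rvec"])[0]
for ctr in((.530,-.1405),(.530,-.1425)):
    a=np.linspace(0,6.28,90);P=np.vstack([np.c_[ctr[0]+.037*np.cos(a),ctr[1]+.037*np.sin(a),0*a+z] for z in(.110,.126)])
    p=cv2.projectPoints(P,S0["rvec"],S0["tvec"],S0["mtx"],None)[0][:,0];print(ctr,(p.min(0)+p.max(0))/2,p.min(0),p.max(0))
    T=dict(np.load("top0.npz"));p=cv2.projectPoints(P,T["rvec"],T["tvec"],T["mtx"],None)[0][:,0];print(ctr,(p.min(0)+p.max(0))/2)
E
```

```text
295.8833312988281 143.9499969482422 12.082432746887207 [ 0.52952367 -0.14076331]
(0.53, -0.1405) [293.33000716 162.77342909] [279.486115  150.6557923] [307.17389932 174.89106588]
(0.53, -0.1405) [298.66807351 202.08239509]
(0.53, -0.1425) [293.70488885 162.32205083] [279.87233056 150.22368022] [307.53744713 174.42042145]
(0.53, -0.1425) [299.34293706 202.06270425]
```

```bash
python3 -m jog '[[0,0,0,0,-0.0013,0.012,10],[0,0,0,0,0,0.015,10],[0,0,0,0,0,0.008,10],[0,0,0,0,0,0.004,10],[0,0,0,0,0,0,10],[0,0,0,0,0,0,10]]'; python3 -m jog '[[0,0,0,0,0,0.002,10],[0,0,0,0,0,0.002,10],[0,0,0,0,0,0.001,10],[0,0,0,0,0,0.001,10],[0,0,0,0,0,0,10]]'
```

```text
time_s: 11.02
position: [0.5298, -0.1415, 0.1892]
tool_rot: [[-0.999, 0.052, 0.001], [0.052, 0.999, -0.0], [-0.001, -0.0, -1.0]]
ft_force: [1.0, -0.2, -2.5]
grip_width: 0.028
gripper_force: 39.7
time_s: 11.65
position: [0.5298, -0.1414, 0.183]
tool_rot: [[-0.999, 0.052, 0.001], [0.052, 0.999, -0.0], [-0.001, -0.0, -1.0]]
ft_force: [0.3, -0.2, -1.3]
grip_width: 0.0276
gripper_force: 39.8
```

```bash
python3 -m jog '[[0,0,0,0,0,0.001,10],[0,0,0,0,0,0.001,10],[0,0,0,0,0,0,10]]'; python3 -m jog '[[0,0,0,0,0,0.001,10],[0,0,0,0,0,0.001,10],[0,0,0,0,0,0,10]]'; python3 -m jog '[[0,0,0,0,0,0.001,10],[0,0,0,0,0,0.001,10],[0,0,0,0,0,0,10]]'
```

```text
time_s: 12.02
position: [0.5299, -0.1415, 0.1812]
tool_rot: [[-0.999, 0.052, 0.001], [0.052, 0.999, -0.0], [-0.001, -0.0, -1.0]]
ft_force: [0.1, 1.0, 3.9]
grip_width: 0.0279
gripper_force: 40.1
time_s: 12.4
position: [0.5299, -0.1415, 0.179]
tool_rot: [[-0.999, 0.052, 0.001], [0.052, 0.999, -0.0], [-0.001, -0.0, -1.0]]
ft_force: [2.1, 1.1, 6.1]
grip_width: 0.0279
gripper_force: 40.2
time_s: 12.78
position: [0.53, -0.1415, 0.1772]
tool_rot: [[-0.999, 0.052, 0.001], [0.052, 0.999, -0.0], [-0.001, -0.0, -1.0]]
ft_force: [1.5, 1.3, 6.6]
grip_width: 0.0279
gripper_force: 40.3
```

Contact came at about 0.182 as predicted, with small lateral forces. Continuing to the stop.

```bash
python3 -m jog '[[0,0,0,0,0,0.001,10],[0,0,0,0,0,0.001,10],[0,0,0,0,0,0,10]]'; python3 -m jog '[[0,0,0,0,0,0.001,10],[0,0,0,0,0,0.001,10],[0,0,0,0,0,0,10]]';  python3 -m jog '[[0,0,0,0,0,0.001,10],[0,0,0,0,0,0,10]]'; python3 -m jog '[[0,0,0,0,0,0.0005,10],[0,0,0,0,0,0,10]]'
```

```text
time_s: 13.15
position: [0.5301, -0.1415, 0.1754]
tool_rot: [[-0.999, 0.052, 0.002], [0.052, 0.999, -0.001], [-0.002, -0.0, -1.0]]
ft_force: [2.8, 1.4, 7.9]
grip_width: 0.0279
gripper_force: 40.5
time_s: 13.52
position: [0.5302, -0.1415, 0.1736]
tool_rot: [[-0.999, 0.052, 0.002], [0.052, 0.999, -0.001], [-0.002, -0.001, -1.0]]
ft_force: [1.7, 1.2, 9.6]
grip_width: 0.0273
gripper_force: 40.6
time_s: 13.78
position: [0.5302, -0.1415, 0.1727]
tool_rot: [[-0.999, 0.052, 0.002], [0.052, 0.999, -0.001], [-0.002, -0.001, -1.0]]
ft_force: [2.0, 1.4, 10.4]
grip_width: 0.028
gripper_force: 40.7
time_s: 14.02
position: [0.5302, -0.1415, 0.1723]
tool_rot: [[-0.999, 0.052, 0.002], [0.052, 0.999, -0.001], [-0.002, -0.001, -1.0]]
ft_force: [2.2, 1.8, 10.6]
grip_width: 0.0279
gripper_force: 40.7
```

```bash
python3 -m jog '[[0,0,0,0,0,0.0005,10],[0,0,0,0,0,0,10]]'; python3 -m jog '[[0,0,0,0,0,0.0005,10],[0,0,0,0,0,0,10]]';python3 -m jog '[[0,0,0,0,0,0.0005,10],[0,0,0,0,0,0,10]]'
```

```text
time_s: 14.28
position: [0.5303, -0.1415, 0.172]
tool_rot: [[-0.999, 0.052, 0.003], [0.052, 0.999, -0.001], [-0.003, -0.001, -1.0]]
ft_force: [2.1, 2.2, 11.5]
grip_width: 0.0282
gripper_force: 40.9
time_s: 14.52
position: [0.5305, -0.1415, 0.1718]
tool_rot: [[-0.999, 0.052, 0.003], [0.052, 0.999, -0.001], [-0.003, -0.001, -1.0]]
ft_force: [2.0, 1.9, 12.6]
grip_width: 0.0281
gripper_force: 41.1
time_s: 14.78
position: [0.5306, -0.1415, 0.1717]
tool_rot: [[-0.999, 0.052, 0.004], [0.052, 0.999, -0.001], [-0.004, -0.001, -1.0]]
ft_force: [2.1, 3.3, 16.8]
grip_width: 0.028
gripper_force: 41.4
```

```bash
python3 -m jog '[[0,0,0,0,0,0.0006,10],[0,0,0,0,0,0,10],[0,0,0,0,0,0,10],[0,0,0,0,0,0,10]]'; python3 - <<'E'
from h import *
o=[]
for n,(x,y,s) in(("side",(255,110,5)),("top",(260,170,5))):
    d=optics.get_image(n)["pixels"][y:y+80,x:x+80,::-1];o.append(cv2.resize(d,None,fx=s,fy=s,interpolation=cv2.INTER_CUBIC))
cv2.imwrite("pics/p4.png",np.hstack(o))
E
```

```text
time_s: 15.28
position: [0.5308, -0.1415, 0.1716]
tool_rot: [[-0.999, 0.052, 0.005], [0.052, 0.999, -0.002], [-0.005, -0.001, -1.0]]
ft_force: [0.7, 2.7, 18.4]
grip_width: 0.028
gripper_force: 41.7
```

View pics/p4.png

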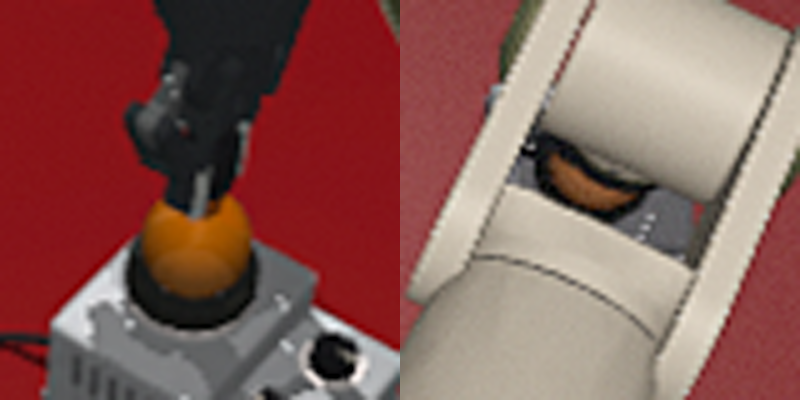

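The side crop shows the flask seated upright in the ring at (195,265). The head is down (no white gap under the ring), held with about 18 N and no further travel.

```bash
python3 -c "
from rig import job
print(job.close_job())"
```

```text
the job is handed in; nothing more can be done
None
```

The job is handed in: I pressed the rocker to its on stop, then seated the amber round-bellied flask upright in the cradle, where the arm still grips it and holds it down at the head's stop with about 18 N.

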